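# Hang the headphones on the bedside rail and bolt them in

## Task

Pick up the headphones from the camper's nightstand and hang them by their headband over the middle of the rail of the small stand, one ear cup on each side, gently and without dropping them. Let go, and then slide the bolt above the headband fully home into its keeper in the far post, so that they cannot jump off on the road. Leave everything else where it is.

Things in the scene. Friction and masses are not known exactly. Their poses are not given: they have to be found in the camera images.
- headset: Loose black rigid headphones (220 g), standing on their ear cups, arch on top, in own x-z plane. 192 mm wide (x), 64 deep (y), 177 tall; origin on the table midway between the cups. Cups 78 mm tall, inner faces 114 mm apart. Band 26 mm wide (y); its top is a flat grey pad 52 (x) x 26 (y) x 14 mm, z = 163 to 177 mm: pinch it across y. A half turn looks the same.
- crown (a point): Centre of the underside of the headphones' crown pad, 163 mm above the cups' underside; the pad's top is 14 mm higher. Axes as the headphones'.
- stand: Fixed dark wood stand, base 100 x 190 x 16 mm, origin under its centre. Two posts (14 mm thick in y, 30 in x, tops at 248 mm), inner faces at y = -60 and +60 mm; between them along y a round steel rail, 16 mm thick, top 200 mm above the table. A steel bolt slides 31 mm above the rail's top through eyes in the posts, from a track beyond the -y post (to y = -270 mm).
- rail_mid (a point): Middle of the rail, on its top line, where the crown pad's underside should rest. Axes as the stand's: y along the rail towards the keeper, z up.
- keeper (a point): Keeper eye in the post at the stand's +y end (67 mm from the rail's middle), at the height of the bolt's axis (231 mm).
- bolt (a joint): Travel of the bolt (m) towards the stand's +y: 0 = drawn fully back (tip in the -y post), 0.15 = fully home, tip right through the keeper. It stays where it is left and takes about 1.5 N to slide. The rod is 11 mm thick and passes 25 mm above the rail's top.
- bolt_knob (a point): Grip point on the bolt's upright round steel knob (14 mm thick, 44 mm tall above the rod's axis, top 275 mm above the table): on its axis, 32 mm above the rod's axis. Moves with the bolt, from 250 to 100 mm from the rail's middle on the -y side.
- tumbler: Empty stainless steel tumbler, 74 mm across, 110 mm tall, origin under its centre. Bystander, stands under or near the bolt's track.
- pill_case: Slim grey travel pill case with a small spring clip, 50 x 100 x 18 mm. Bystander.
- glasses_case: Red plastic glasses case, 62 x 160 x 42 mm. Bystander.
- ashtray: White ceramic ashtray with some coins, 112 mm across, 32 mm tall. Bystander.
- hair_brush: Wooden hair brush lying on its bristles, 220 mm long, 36 mm tall; origin near the neck, head to its +x. Bystander.
- book: Blue hardback book lying flat, 134 x 194 x 26 mm. Bystander.
- clock: White bedside clock, 50 x 120 x 74 mm. Bystander.

How it is judged (in metres and radians):
On the way:
1. the headphones hang over the rail by their headband, let go and still, with the bolt not yet across (x of crown in the frame of rail_mid between -0.03 and 0.03 m and y of crown in the frame of rail_mid between -0.03 and 0.03 m and z of crown in the frame of rail_mid between -0.006 and 0.008 m and angle between headset's own z axis and vertical below 0.25 rad and angle between the x axis of headset and the x axis of stand, either way round below 0.3 rad and contact force between headset and stand above 0.5 N and contact force between the fingers and headset below 0.1 N and linear speed of headset below 0.05 m/s and value of joint bolt below 0.06 m), for 0.3 s.
At the end, for the whole second after the job is handed in: The headphones hang still on the rail, released: underside of the crown pad on the rail's top (-6 to +8 mm), within 30 mm of the rail's middle along and across the rail, upright within 0.25 rad, arch square across the rail within 0.3 rad; and the bolt is home (joint over 0.142 of 0.150) (x of crown in the frame of rail_mid between -0.03 and 0.03 m and y of crown in the frame of rail_mid between -0.03 and 0.03 m and z of crown in the frame of rail_mid between -0.006 and 0.008 m and angle between headset's own z axis and vertical below 0.25 rad and angle between the x axis of headset and the x axis of stand, either way round below 0.3 rad and contact force between headset and stand above 0.5 N and contact force between the fingers and headset below 0.1 N and linear speed of headset below 0.05 m/s and value of joint bolt above 0.142 m and angular speed of headset below 0.3 rad/s); the robot touches nothing.
It fails at once if a bystander is moved by more than 30 mm (distance of any of tumbler, pill_case, glasses_case, ashtray, hair_brush, book, clock from where it was at the start of the episode above 0.03 m).
It fails at once if the headphones are dropped (faster than 0.6 m/s and out of the fingers) (linear speed of headset above 0.6 m/s and contact force between the fingers and headset below 0.1 N).
It also fails if it takes over 48 s, if anything falls off the work surface, if the arm or the gripper's body presses on something with over 40 N, if the wrist force passes 120 N, or if a joint passes its speed limit or range.

## Robot

A 7-joint arm with a two-finger parallel gripper is mounted at the origin on the work surface. World frame = base frame: x ahead of the robot, y to its left, z up, the work surface at z = 0. Lengths are in mm, angles in rad, forces in N, time in s.
With the tool pointing down it reaches from about 400 to 750 mm from the base axis. Payload 19.5 kg.
Tool frame: the origin (TCP) lies where the fingers leave the gripper's body, on its centre line; the fingertips stand 73 mm ahead of it and the grasp point (between the pads) lies 54 mm ahead of it; z points along the fingers, y is the direction in which the jaws open and shut (so a half turn about z gives the same grasp; the last joint's range is limited). The gripper opens to 85 mm and grips with 20 to 120 N. Pads are 22 mm wide; open, the fingers measure 114 mm over their backs; the gripper's body (76 mm by 85 mm) begins 54 mm behind the grasp point. The pads swing forward as they close: fully open they stand 13 mm farther back than shut.
Start: joints at [-1.322, 0.707, -0.028, 1.485, 0.022, 0.951, -0.075], TCP at [164.853, 550.842, 303.868] pointing down, gripper open.
Joint ranges: [-2.71, 2.71], [-0.32, 2.16], [-1.57, 1.52], [0, 2.45], [-1.46, 4.6], [0, 2.02], [-2.83, 2.83]. Speed limits (rad/s): [1.89, 1.89, 2.57, 2.57, 3.01, 3.01, 3.01].

## Interface

Orientations are given as a rotation vector (axis times angle).
In Python, from workcell import ctrl gives the robot as it stands.
- The arm moves only by the shell command python3 -m creep 'ROWS' [FORCE]. ROWS is JSON, a list of rows, each an object with "translation": the shift along the world's x, y, z in m, a list of three; "rot": the turn, a rotation vector about the world's x, y, z in rad, a list of three; "gripper": the closure, from -1 (fully open) to 1 (shut). A call has 1 to 12 rows; each row is the pose to reach, as a shift and turn from the pose commanded when the call began; what a row does not reach only later rows make up. A row lasts 1/8 s, in which the tool goes at most 62.5 mm and 10.7 degrees, less where a joint would pass 70% of its speed; a pose out of reach is approached as far as the arm can. A call with a gripper value outside its range is refused whole. The fingers move at their own pace and stop on an object; FORCE is the grip in N (left out, the last holds). Time passes only in rows, so rows that repeat a pose let the fingers close. It gives the time, the measured TCP pose, the force and the opening at its end, in the units of the state.
- ctrl.sense(): the state, without advancing time (a new reading comes with each control period).
- ctrl.snapshot(name): name is "side" or "top"; returns (picture, depth): 420x560x3 uint8, red, green, blue; 420x560 float32, mm along the optical axis (not along the pixel's ray), 0 where there is no reading.
- ctrl.camera_model(name): a dict with "camera_matrix" (3x3 intrinsics, pixels), "world_to_cam" (4x4, takes a point from world to camera coordinates). Camera axes: x right, y up, looking along -z (the intrinsics and any distortion apply to the point x, -y, -z); pixel columns grow to the right and rows downward; lengths in mm; the calibration is good to about 2 mm. A picture is of the moment at which its call begins. camera_model takes no time and is no camera call.
- ctrl.close_job(): hands the job in, once; it reports no verdict.
The state is a dict: "t": time; "joint_positions": joint angles; "joint_velocities": joint speeds; "effort": joint torques, N m; "position": TCP position; "tcp_rot": TCP orientation; "wrist_force": force on the tool from outside, world axes, zero at the start; "ft_torque": the same for the moment, N m; "opening": finger opening in mm.
Only numpy, scipy, OpenCV 4.12 (cv2) and the standard library are available. Lean on these libraries where they do the work, as an engineer would, in place of code of your own. Each camera call takes 0.05 s, during which the arm holds its last target. There are 200 camera calls.

## Working session

There is one attempt and no reset: what is moved stays moved. The work goes in short steps, Python scripts to look and compute and a shell command to move; the robot and the scene stay as the last step left them, time stands still between calls to the robot, and variables do not carry over. Pictures are saved under pics/ and viewed, on a budget of 10 in all, crops included, one or two more only if the job needs it, and the job is handed in when it is done.

```bash
mkdir -p pics; ls; cat > h.py <<'E'
import numpy as np, cv2
from workcell import ctrl
def snap(n):
    im,d=ctrl.snapshot(n); return im,d
def cloud(n,d):
    m=ctrl.camera_model(n);K=np.array(m["camera_matrix"]);T=np.linalg.inv(np.array(m["world_to_cam"]))
    v,u=np.mgrid[0:d.shape[0],0:d.shape[1]]
    X=(u-K[0,2])/K[0,0]*d;Y=(v-K[1,2])/K[1,1]*d
    P=np.stack([X,-Y,-d,np.ones_like(d)],-1)@T.T
    P=P[...,:3]; P[d<=0]=np.nan
    return P
E
python3 - <<'E'
from h import *
for n in("side","top"):
    im,d=snap(n);np.savez(f"{n}0.npz",im=im,d=d)
    cv2.imwrite(f"pics/{n}0.png",im[...,::-1])
    m=ctrl.camera_model(n);print(m)
print(ctrl.sense())
E
```

```text
pics
{'camera_matrix': array([[510.58134602,   0.        , 281.78303625],
       [  0.        , 510.58134602, 208.84384974],
       [  0.        ,   0.        ,   1.        ]]), 'world_to_cam': array([[ 8.06638009e-01, -5.90838323e-01,  1.56588149e-02,
        -4.30615916e+02],
       [ 3.17262603e-01,  4.55189638e-01,  8.31953625e-01,
        -3.65642171e+02],
       [-4.98677815e-01, -6.66117460e-01,  5.54624168e-01,
        -1.33406358e+03],
       [ 0.00000000e+00,  0.00000000e+00,  0.00000000e+00,
         1.00000000e+00]])}
{'camera_matrix': array([[383.94046996,   0.        , 282.82657056],
       [  0.        , 383.94046996, 212.67996782],
       [  0.        ,   0.        ,   1.        ]]), 'world_to_cam': array([[ 9.31516926e-03, -9.99946928e-01,  4.40089852e-03,
         4.51038583e+01],
       [ 9.84157160e-01,  9.94716125e-03,  1.77019036e-01,
        -5.81902393e+02],
       [-1.77053418e-01,  2.68221351e-03,  9.84197588e-01,
        -1.23661049e+03],
       [ 0.00000000e+00,  0.00000000e+00,  0.00000000e+00,
         1.00000000e+00]])}
{'t': 0.1, 'joint_positions': array([-1.32171409,  0.70702485, -0.02761709,  1.48493103,  0.02198799,
        0.95087344, -0.07551197]), 'joint_velocities': array([ 9.81590230e-05, -1.89495198e-03,  1.44271049e-03, -8.45163273e-04,
       -2.72409738e-04,  2.65951343e-04, -2.49908183e-04]), 'effort': array([ 1.65349618e-03, -8.84320164e+01,  1.23658363e+00, -2.36463332e+01,
        1.70467410e-02,  4.95345157e-03, -4.67440623e-05]), 'position': array([164.80462757, 550.71806894, 303.48830561]), 'tcp_rot': array([-4.55165952e-01, -3.10832411e+00,  1.45634357e-03]), 'wrist_force': array([ 0.27008493, -0.03083529, -0.23712285]), 'ft_torque': array([-0.01392251,  0.01878424, -0.00202571]), 'opening': 85.14025393161178}
```

View pics/side0.png

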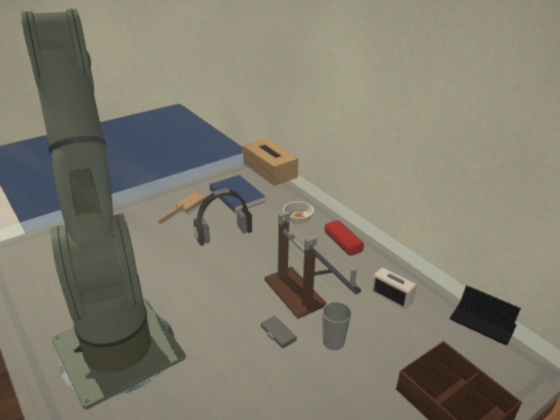

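View pics/top0.png

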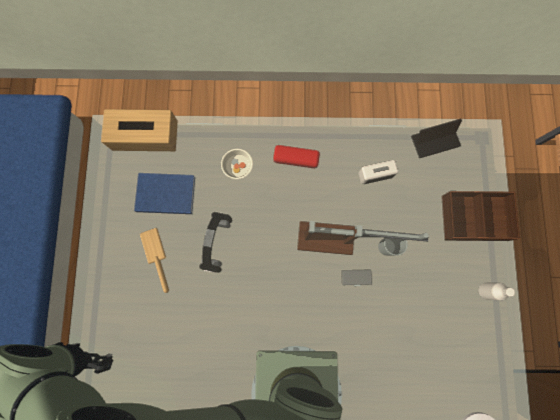

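The side view shows the headset at (222,215), the stand posts at (284,250) and (310,275), and the knob near (352,275). In the top view the pad is at (209,238), the stand at (326,238) and the bolt track runs right to (427,238). Next I'll get metric positions.

```bash
python3 - <<'E'
from h import *
from scipy.spatial.transform import Rotation as R
C={}
for n in("top","side"):
    z=np.load(n+"0.npz");C[n]=cloud(n,z["d"])
def reg(n,u0,u1,v0,v1,zl,zh):
    P=C[n][v0:v1,u0:u1].reshape(-1,3);P=P[np.isfinite(P[:,0])];return P[(P[:,2]>zl)&(P[:,2]<zh)]
def rep(t,P):
    if len(P)<4: print(t,len(P));return
    (c,s,a)=cv2.minAreaRect(P[:,:2].astype(np.float32));print(t,len(P),"mean",P.mean(0).round(1),"medz",np.median(P[:,2]).round(1),"rect",np.round(c,1),np.round(s,1),round(a,1),"mn",P.min(0).round(),"mx",P.max(0).round())
for n,h,s in(("top",(190,240,200,280),(290,435,210,262)),("side",(185,260,180,250),(260,365,205,320))):
    print(n)
    rep("pad",reg(n,*h,168,185));rep("headset",reg(n,*h,40,190)); rep("cups",reg(n,*h,30,90))
    rep("posttops",reg(n,*s,242,253));rep("rail",reg(n,*s,185,206));rep("rod",reg(n,*s,228,240));rep("knobtop",reg(n,*s,262,282));rep("base",reg(n,*s,10,20))
# coarse height map of stand from top
P=C["top"]
for v in range(226,250,3): print(v,[int(np.nan_to_num(P[v,u,2])) for u in range(296,432,6)])
print(R.from_rotvec(ctrl.sense()["tcp_rot"]).as_matrix().round(3))
rep("tumbler",reg("top",370,412,225,262,100,118))
E
```

```text
top
pad 195 mean [481.4 272.6 175.4] medz 176.0 rect [481.6 273.2] [26.2 76.5] 79.8 mn [442. 255. 168.] mx [517. 292. 183.]
headset 801 mean [475.7 270.2 124.1] medz 136.2 rect [481.7 273. ] [ 62.3 195.3] 79.6 mn [382. 227.  40.] mx [579. 319. 183.]
cups 317 mean [475.4 265.2  70.4] medz 74.2 rect [508.8 279.5] [249.2 127.7] 13.3 mn [382. 226.  31.] mx [616. 369.  89.]
posttops 124 mean [ 502.  -114.   247.4] medz 247.2 rect [ 497.6 -180.3] [316.   29.9] 85.6 mn [ 478. -337.  242.] mx [524. -23. 252.]
rail 229 mean [502.9 -98.9 198.2] medz 198.4 rect [503.3 -93.4] [141.9  27.5] 85.3 mn [ 484. -163.  189.] mx [522. -23. 206.]
rod 229 mean [ 490.7 -250.1  234.3] medz 234.5 rect [ 494.9 -179.1] [314.9  27.9] 82.5 mn [ 477. -336.  228.] mx [522. -24. 240.]
knobtop 25 mean [ 483.5 -339.4  272.7] medz 273.4 rect [ 483.7 -339.9] [11.8 12.4] 39.7 mn [ 478. -347.  262.] mx [ 490. -333.  277.]
base 1142 mean [496.3 -96.   15.4] medz 15.5 rect [ 498.3 -168.4] [335.1 100.2] 85.3 mn [ 446. -334.   10.] mx [560.   1.  20.]
side
pad 130 mean [480.6 266.7 175.5] medz 176.5 rect [483.8 267.5] [37.1 7
[... 1240 characters left out ...]
-2, -3, -1, -1]
235 [-2, 15, 152, 11, 15, 20, 17, 16, 29, 149, 247, 160, 221, 225, 225, 230, 237, 229, 234, 234, 234, 268, 276]
238 [0, 15, 75, 14, 18, 15, 16, 17, 29, 151, 183, 0, -1, -3, 1, 17, 31, 222, 226, 222, 230, 253, 1]
241 [3, 13, 5, 17, 14, 13, 19, 17, 34, 97, -1, 3, 0, 4, 24, 0, 3, 57, 91, 1, 0, 0, 2]
244 [3, 21, 16, 17, 18, 15, 17, 17, 16, 14, -3, 1, 1, 3, 43, 3, 0, 40, 89, -3, 1, 4, 0]
247 [-2, 14, 16, 13, 13, 18, 13, 11, 13, 12, 0, -3, -1, -1, 42, -2, 0, 45, 93, -3, 4, 0, 0]
[[-0.958  0.287 -0.   ]
 [ 0.287  0.958 -0.001]
 [-0.    -0.001 -1.   ]]
tumbler 70 mean [ 462.2 -310.   106.8] medz 107.5 rect [ 465.9 -304.9] [71.  51.9] 88.2 mn [ 440. -341.  100.] mx [ 493. -270.  115.]
```

```bash
python3 -m creep '[{"translation":[0.03,-0.027,0],"rot":[0,0,0.02],"gripper":-0.2},{"translation":[0.08,-0.07,0],"rot":[0,0,0.04],"gripper":-0.2},{"translation":[0.12,-0.105,0],"rot":[0,0,0.06],"gripper":-0.2},{"translation":[0.16,-0.14,0],"rot":[0,0,0.08],"gripper":-0.2},{"translation":[0.2,-0.175,0],"rot":[0,0,0.1],"gripper":-0.2},{"translation":[0.24,-0.21,0],"rot":[0,0,0.113],"gripper":-0.2},{"translation":[0.275,-0.24,0],"rot":[0,0,0.113],"gripper":-0.2},{"translation":[0.3,-0.265,0],"rot":[0,0,0.113],"gripper":-0.2},{"translation":[0.3165,-0.2785,0],"rot":[0,0,0.113],"gripper":-0.2},{"translation":[0.3165,-0.2785,0],"rot":[0,0,0.113],"gripper":-0.2},{"translation":[0.3165,-0.2785,0],"rot":[0,0,0.113],"gripper":-0.2}]' 40
python3 - <<'E'
from h import *
from scipy.spatial.transform import Rotation as R
s=ctrl.sense();print(s["wrist_force"]);print(R.from_rotvec(s["tcp_rot"]).as_matrix().round(4))
im,d=snap("side");cv2.imwrite("pics/side1.png",cv2.resize(im[120:290,130:350,::-1],None,fx=3,fy=3))
E
```

```text
t: 1.48
position: [480.7, 273.0, 303.7]
tcp_rot: [-0.278, -3.129, -0.0]
wrist_force: [0.3, -0.2, -0.1]
opening: 51.3
[ 0.25575842 -0.17746169 -0.06917567]
[[-9.844e-01  1.760e-01 -6.000e-04]
 [ 1.760e-01  9.844e-01  1.000e-04]
 [ 6.000e-04 -0.000e+00 -1.000e+00]]
```

View pics/side1.png

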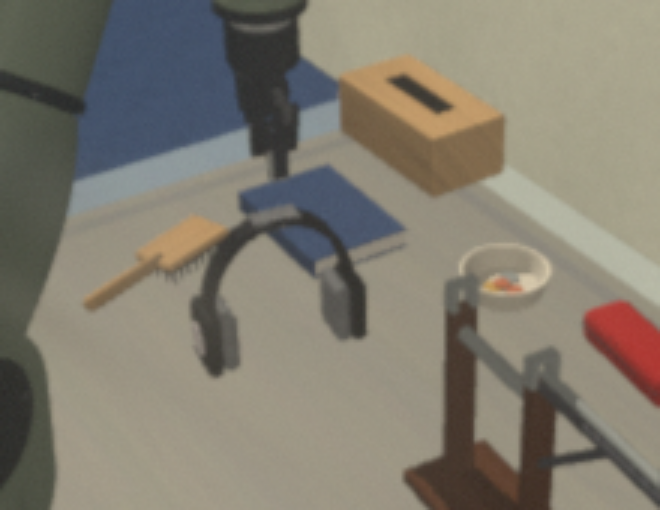

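The crop shows the gripper at (278,150), directly above the pad at (278,212), with the jaws straddling the band. I'll descend and pinch.

```bash
python3 -m creep '[{"translation":[0,0,-0.025],"rot":[0,0,0],"gripper":-0.2},{"translation":[0,0,-0.045],"rot":[0,0,0],"gripper":-0.2},{"translation":[0,0,-0.057],"rot":[0,0,0],"gripper":-0.2},{"translation":[0,0,-0.063],"rot":[0,0,0],"gripper":-0.2},{"translation":[0,0,-0.063],"rot":[0,0,0],"gripper":0.1},{"translation":[0,0,-0.063],"rot":[0,0,0],"gripper":0.25},{"translation":[0,0,-0.063],"rot":[0,0,0],"gripper":0.6},{"translation":[0,0,-0.063],"rot":[0,0,0],"gripper":0.6},{"translation":[0,0,-0.063],"rot":[0,0,0],"gripper":0.6},{"translation":[0,0,-0.063],"rot":[0,0,0],"gripper":0.6}]' 40
```

```text
t: 2.78
position: [481.5, 272.4, 241.5]
tcp_rot: [0.279, 3.128, 0.001]
wrist_force: [-1.3, -0.2, 6.6]
opening: 24.8
```

```bash
python3 -m creep '[{"translation":[0,0,0.005],"rot":[0,0,0],"gripper":0.6},{"translation":[0,0,0.015],"rot":[0,0,0],"gripper":0.6},{"translation":[0,0,0.03],"rot":[0,0,0],"gripper":0.6},{"translation":[0,0,0.05],"rot":[0,0,0],"gripper":0.6},{"translation":[0,0,0.075],"rot":[0,0,0],"gripper":0.6},{"translation":[0,0,0.1],"rot":[0,0,0],"gripper":0.6},{"translation":[0,0,0.12],"rot":[0,0,0],"gripper":0.6},{"translation":[0,0,0.13],"rot":[0,0,0],"gripper":0.6},{"translation":[0,0,0.13],"rot":[0,0,0],"gripper":0.6}]' 40
python3 - <<'E'
from h import *
im,d=snap("side");cv2.imwrite("pics/side2.png",cv2.resize(im[100:290,130:350,::-1],None,fx=3,fy=3))
E
```

```text
t: 3.9
position: [481.4, 272.3, 371.2]
tcp_rot: [0.279, 3.129, 0.0]
wrist_force: [-0.4, 0.7, -2.2]
opening: 24.6
```

View pics/side2.png

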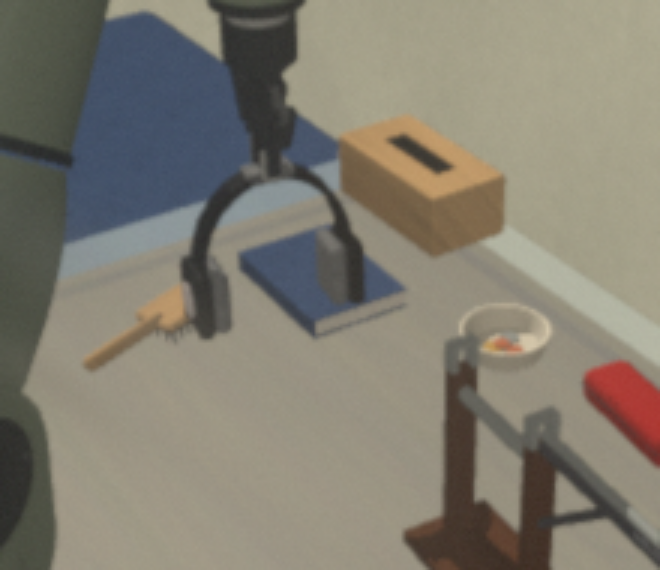

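The headset is held upright in the jaws (crop 270,170), with about 2.2 N on the wrist, which matches its weight. Now I'll carry it over the rail.

```bash
python3 -m creep '[{"translation":[0.002,-0.01,0],"rot":[0,0,0.01],"gripper":0.6},{"translation":[0.006,-0.035,0],"rot":[0,0,0.03],"gripper":0.6},{"translation":[0.01,-0.065,0],"rot":[0,0,0.05],"gripper":0.6},{"translation":[0.015,-0.095,0],"rot":[0,0,0.07],"gripper":0.6},{"translation":[0.0215,-0.13,0],"rot":[0,0,0.09],"gripper":0.6},{"translation":[0.0215,-0.165,0],"rot":[0,0,0.1],"gripper":0.6},{"translation":[0.0215,-0.2,0],"rot":[0,0,0.1],"gripper":0.6},{"translation":[0.0215,-0.235,0],"rot":[0,0,0.1],"gripper":0.6},{"translation":[0.0215,-0.265,0],"rot":[0,0,0.1],"gripper":0.6},{"translation":[0.0215,-0.285,0],"rot":[0,0,0.1],"gripper":0.6},{"translation":[0.0215,-0.295,0],"rot":[0,0,0.1],"gripper":0.6},{"translation":[0.0215,-0.295,0],"rot":[0,0,0.1],"gripper":0.6}]' 40
python3 -m creep '[{"translation":[0,-0.01,0],"rot":[0,0,0],"gripper":0.6},{"translation":[0,-0.03,0],"rot":[0,0,0],"gripper":0.6},{"translation":[0,-0.05,0],"rot":[0,0,0],"gripper":0.6},{"translation":[0,-0.065,0],"rot":[0,0,0],"gripper":0.6},{"translation":[0,-0.0705,0],"rot":[0,0,0],"gripper":0.6},{"translation":[0,-0.0705,-0.01],"rot":[0,0,0],"gripper":0.6},{"translation":[0,-0.0705,-0.025],"rot":[0,0,0],"gripper":0.6},{"translation":[0,-0.0705,-0.04],"rot":[0,0,0],"gripper":0.6},{"translation":[0,-0.0705,-0.05],"rot":[0,0,0],"gripper":0.6},{"translation":[0,-0.0705,-0.05],"rot":[0,0,0],"gripper":0.6},{"translation":[0,-0.0705,-0.05],"rot":[0,0,0],"gripper":0.6}]' 40
python3 - <<'E'
from h import *
im,d=snap("side");cv2.imwrite("pics/side3.png",cv2.resize(im[150:340,180:400,::-1],None,fx=3,fy=3))
P=cloud("side",d)[170:310,200:380].reshape(-1,3)
for a,b in((185,206),(240,250)):
    Q=P[(P[:,2]>a)&(P[:,2]<b)&(P[:,1]<0)&(P[:,0]>380)&(P[:,0]<620)];print(a,len(Q),Q.min(0).round(),Q.max(0).round())
E
```

```text
t: 5.45
position: [502.7, -23.0, 370.7]
tcp_rot: [-0.123, -3.139, 0.0]
wrist_force: [-0.5, 0.6, -2.3]
opening: 24.7
t: 6.82
position: [503.0, -93.0, 321.2]
tcp_rot: [0.122, 3.139, -0.0]
wrist_force: [0.3, -0.6, -2.1]
opening: 24.5
185 306 [ 422. -260.  186.] [585. -27. 206.]
240 217 [ 455. -351.  240.] [550. -22. 250.]
```

View pics/side3.png

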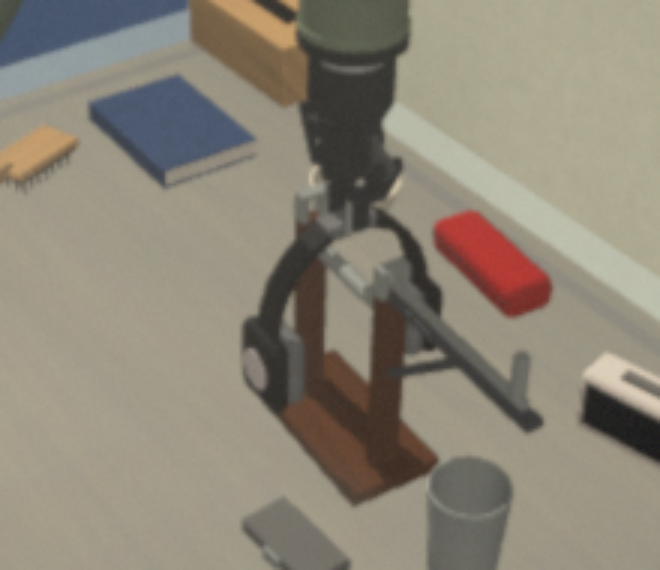

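The headset is centred between the posts and straddles the rail, with its cups clear either side (crop 270,360 and 425,310). I'll lower it slowly until it touches.

```bash
python3 -m creep '[{"translation":[0,0,-0.008],"rot":[0,0,0],"gripper":0.6},{"translation":[0,0,-0.018],"rot":[0,0,0],"gripper":0.6},{"translation":[0,0,-0.028],"rot":[0,0,0],"gripper":0.6},{"translation":[0,0,-0.034],"rot":[0,0,0],"gripper":0.6},{"translation":[0,0,-0.038],"rot":[0,0,0],"gripper":0.6},{"translation":[0,0,-0.038],"rot":[0,0,0],"gripper":0.6}]' 40
python3 -m creep '[{"translation":[0,0,-0.001],"rot":[0,0,0],"gripper":0.6},{"translation":[0,0,-0.002],"rot":[0,0,0],"gripper":0.6},{"translation":[0,0,-0.003],"rot":[0,0,0],"gripper":0.6},{"translation":[0,0,-0.003],"rot":[0,0,0],"gripper":0.6}]' 40
```

```text
t: 7.62
position: [502.8, -93.1, 282.7]
tcp_rot: [-0.122, -3.139, 0.0]
wrist_force: [-0.4, 0.3, -1.4]
opening: 24.7
t: 8.12
position: [502.8, -93.1, 279.8]
tcp_rot: [-0.122, -3.139, 0.0]
wrist_force: [-0.1, 0.1, -1.9]
opening: 24.9
```

```bash
python3 -m creep '[{"translation":[0,0,-0.001],"rot":[0,0,0],"gripper":0.6},{"translation":[0,0,-0.001],"rot":[0,0,0],"gripper":0.6}]' 40
python3 -m creep '[{"translation":[0,0,-0.001],"rot":[0,0,0],"gripper":0.6},{"translation":[0,0,-0.001],"rot":[0,0,0],"gripper":0.6}]' 40
```

```text
t: 8.38
position: [502.8, -93.2, 278.8]
tcp_rot: [-0.122, -3.139, 0.0]
wrist_force: [-0.2, 1.1, -1.9]
opening: 24.6
t: 8.62
position: [502.9, -93.2, 278.2]
tcp_rot: [0.122, 3.139, -0.0]
wrist_force: [-1.3, -0.1, 6.1]
opening: 24.9
```

Contact at 278.2 (+6 N), as expected. I'll release gradually.

```bash
python3 -m creep '[{"translation":[0,0,0],"rot":[0,0,0],"gripper":0.4},{"translation":[0,0,0],"rot":[0,0,0],"gripper":0.35},{"translation":[0,0,0],"rot":[0,0,0],"gripper":0.3},{"translation":[0,0,0],"rot":[0,0,0],"gripper":0.2},{"translation":[0,0,0],"rot":[0,0,0],"gripper":0.05},{"translation":[0,0,0],"rot":[0,0,0],"gripper":-0.1},{"translation":[0,0,0],"rot":[0,0,0],"gripper":-0.1},{"translation":[0,0,0],"rot":[0,0,0],"gripper":-0.1}]' 20
python3 - <<'E'
from h import *
print(ctrl.sense()["wrist_force"])
im,d=snap("side");cv2.imwrite("pics/side4.png",cv2.resize(im[150:340,180:400,::-1],None,fx=3,fy=3))
E
```

```text
t: 9.62
position: [502.8, -93.2, 277.9]
tcp_rot: [-0.122, -3.139, 0.0]
wrist_force: [1.7, -0.7, 0.5]
opening: 46.7
[ 1.73851681 -0.68996655  0.47454739]
```

View pics/side4.png

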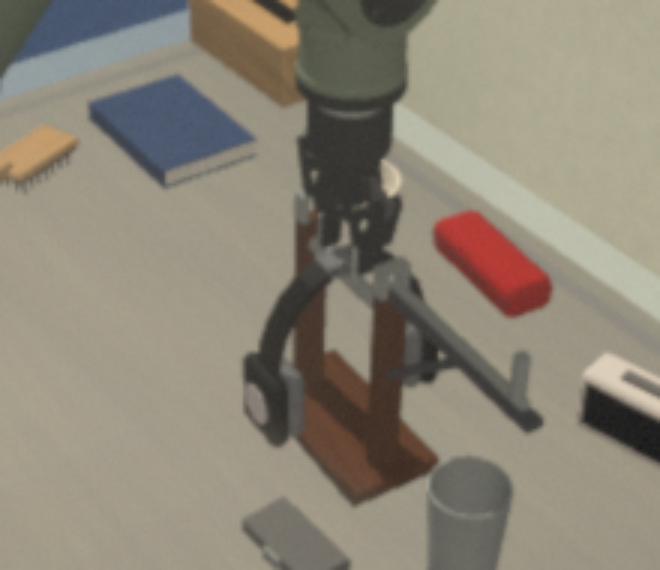

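The headset hangs on the rail between the posts and the jaws are open. I'll rise and take a look.

```bash
python3 -m creep '[{"translation":[0,0,0.004],"rot":[0,0,0],"gripper":-0.1},{"translation":[0,0,0.012],"rot":[0,0,0],"gripper":-0.1},{"translation":[0,0,0.025],"rot":[0,0,0],"gripper":-0.1},{"translation":[0,0,0.045],"rot":[0,0,0],"gripper":-0.1},{"translation":[0,0,0.075],"rot":[0,0,0],"gripper":-0.1},{"translation":[0,0,0.102],"rot":[0,0,0],"gripper":-0.1},{"translation":[-0.003,-0.04,0.102],"rot":[0,0,0],"gripper":-0.1},{"translation":[-0.007,-0.09,0.102],"rot":[0,0,0],"gripper":-0.1},{"translation":[-0.011,-0.14,0.102],"rot":[0,0,0],"gripper":-0.1},{"translation":[-0.015,-0.19,0.102],"rot":[0,0,0],"gripper":-0.1},{"translation":[-0.019,-0.235,0.102],"rot":[0,0,0],"gripper":-0.1},{"translation":[-0.019,-0.249,0.102],"rot":[0,0,0],"gripper":-0.1}]' 20
python3 -m creep '[{"translation":[0,0,0],"rot":[0,0,0],"gripper":-0.1},{"translation":[0,0,0],"rot":[0,0,0],"gripper":-0.1}]' 20
python3 - <<'E'
from h import *
im,d=snap("side");cv2.imwrite("pics/side5.png",cv2.resize(im[150:340,210:430,::-1],None,fx=3,fy=3))
P=cloud("side",d)[190:300,230:345].reshape(-1,3)
Q=P[(P[:,2]>208)&(P[:,2]<222)&(P[:,0]>430)&(P[:,0]<570)&(P[:,1]>-130)&(P[:,1]<-55)]
print(len(Q),Q.mean(0).round(1),np.median(Q,0).round(1),cv2.minAreaRect(Q[:,:2].astype(np.float32)))
E
```

```text
t: 11.18
position: [482.8, -344.6, 380.4]
tcp_rot: [-0.127, -3.139, 0.001]
wrist_force: [-0.2, 0.9, 0.4]
opening: 47.1
t: 11.42
position: [484.3, -340.8, 380.3]
tcp_rot: [0.12, 3.139, 0.001]
wrist_force: [0.6, 0.5, 0.3]
opening: 46.9
144 [501.3 -96.8 214.3] [501.2 -97.8 214.8] ((503.72119140625, -95.16692352294922), (32.606689453125, 66.86758422851562), 83.290771484375)
```

View pics/side5.png

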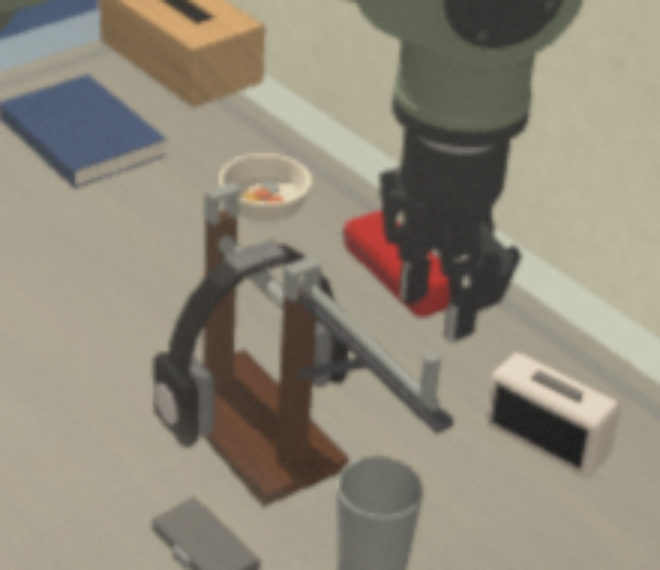

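The headset hangs square and level: pad top at 214.5 mm, centre near (503,-95). The jaws (crop 440,300) are above the knob at (430,380). I'll descend and grip it.

```bash
python3 -m creep '[{"translation":[0,0,-0.02],"rot":[0,0,0],"gripper":-0.1},{"translation":[0,0,-0.04],"rot":[0,0,0],"gripper":-0.1},{"translation":[0,0,-0.053],"rot":[0,0,0],"gripper":-0.1},{"translation":[0,0,-0.058],"rot":[0,0,0],"gripper":-0.1},{"translation":[0,0,-0.058],"rot":[0,0,0],"gripper":0.3},{"translation":[0,0,-0.058],"rot":[0,0,0],"gripper":0.6},{"translation":[0,0,-0.058],"rot":[0,0,0],"gripper":0.8},{"translation":[0,0,-0.058],"rot":[0,0,0],"gripper":0.8},{"translation":[0,0,-0.058],"rot":[0,0,0],"gripper":0.8}]' 25
```

```text
t: 12.6
position: [484.0, -342.2, 322.5]
tcp_rot: [0.122, 3.138, -0.001]
wrist_force: [-1.3, 1.2, 6.6]
opening: 13.2
```

```bash
python3 -m creep '[{"translation":[0.0004,0.005,0],"rot":[0,0,0],"gripper":0.8},{"translation":[0.0012,0.015,0],"rot":[0,0,0],"gripper":0.8},{"translation":[0.0024,0.03,0],"rot":[0,0,0],"gripper":0.8},{"translation":[0.0035,0.045,0],"rot":[0,0,0],"gripper":0.8},{"translation":[0.004,0.05,0],"rot":[0,0,0],"gripper":0.8},{"translation":[0.004,0.05,0],"rot":[0,0,0],"gripper":0.8}]' 25
```

```text
t: 13.35
position: [488.2, -292.0, 322.5]
tcp_rot: [0.121, 3.138, -0.001]
wrist_force: [1.0, 2.3, 8.7]
opening: 12.9
```

```bash
python3 -m creep '[{"translation":[0.0008,0.01,0],"rot":[0,0,0],"gripper":0.8},{"translation":[0.002,0.025,0],"rot":[0,0,0],"gripper":0.8},{"translation":[0.0032,0.04,0],"rot":[0,0,0],"gripper":0.8},{"translation":[0.0044,0.055,0],"rot":[0,0,0],"gripper":0.8},{"translation":[0.0056,0.07,0],"rot":[0,0,0],"gripper":0.8},{"translation":[0.0066,0.083,0],"rot":[0,0,0],"gripper":0.8},{"translation":[0.0073,0.092,0],"rot":[0,0,0],"gripper":0.8},{"translation":[0.0073,0.092,0],"rot":[0,0,0],"gripper":0.8}]' 25
python3 -m creep '[{"translation":[0.0002,0.003,0],"rot":[0,0,0],"gripper":0.8},{"translation":[0.0005,0.006,0],"rot":[0,0,0],"gripper":0.8},{"translation":[0.0005,0.006,0],"rot":[0,0,0],"gripper":0.8}]' 25
```

```text
t: 14.35
position: [495.8, -199.7, 322.4]
tcp_rot: [0.121, 3.138, -0.0]
wrist_force: [2.0, 1.7, 7.9]
opening: 12.9
t: 14.72
position: [495.8, -198.0, 322.5]
tcp_rot: [0.127, 3.136, -0.01]
wrist_force: [3.9, -24.5, 1.9]
opening: 12.6
```

Resistance of −24 N at y=-198. I need to see whether that's the end stop.

```bash
python3 - <<'E'
from h import *
im,d=snap("side");cv2.imwrite("pics/side6.png",cv2.resize(im[170:320,230:410,::-1],None,fx=4,fy=4))
P=cloud("side",d)
m=(P[...,2]>222)&(P[...,2]<245)&(abs(P[...,0]-495)<30)&(P[...,1]<60)&(P[...,1]>-380)
Q=P[m];print(len(Q),Q.min(0),Q.max(0))
h=np.histogram(Q[:,1],bins=np.arange(-380,60,10));print(dict(zip(h[1].astype(int),h[0])))
E
```

```text
653 [ 472.39953885 -368.73550537  222.03234325] [524.92255901 -23.11051341 244.6149518 ]
{np.int64(-380): np.int64(0), np.int64(-370): np.int64(25), np.int64(-360): np.int64(25), np.int64(-350): np.int64(23), np.int64(-340): np.int64(26), np.int64(-330): np.int64(24), np.int64(-320): np.int64(22), np.int64(-310): np.int64(21), np.int64(-300): np.int64(20), np.int64(-290): np.int64(24), np.int64(-280): np.int64(18), np.int64(-270): np.int64(22), np.int64(-260): np.int64(17), np.int64(-250): np.int64(22), np.int64(-240): np.int64(20), np.int64(-230): np.int64(22), np.int64(-220): np.int64(19), np.int64(-210): np.int64(36), np.int64(-200): np.int64(14), np.int64(-190): np.int64(18), np.int64(-180): np.int64(35), np.int64(-170): np.int64(20), np.int64(-160): np.int64(7), np.int64(-150): np.int64(5), np.int64(-140): np.int64(12), np.int64(-130): np.int64(13), np.int64(-120): np.int64(11), np.int64(-110): np.int64(11), np.int64(-100): np.int64(11), np.int64(-90): np.int64(13), np.int64(-80): np.int64(7), np.int64(-70): np.int64(9), np.int64(-60): np.int64(10), np.int64(-50): np.int64(21), np.int64(-40): np.int64(43), np.int64(-30): np.int64(7), np.int64(-20): np.int64(0), np.int64(-10): np.int64(0), np.int64(0): np.int64(0), np.int64(10): np.int64(0), np.int64(20): np.int64(0), np.int64(30): np.int64(0), np.int64(40): np.int64(0)}
```

View pics/side6.png

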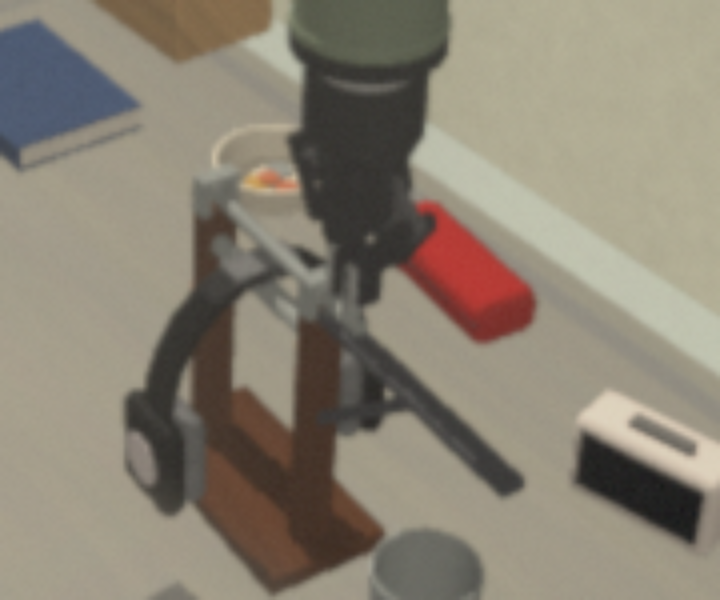

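The rod spans to the keeper, but the front finger may be up against the eye bracket. I'll measure the knob after releasing and rising.

```bash
python3 -m creep '[{"translation":[0,-0.006,0],"rot":[0,0,0],"gripper":0.3},{"translation":[0,-0.006,0],"rot":[0,0,0],"gripper":0.3},{"translation":[0,-0.006,0],"rot":[0,0,0],"gripper":0.3},{"translation":[0,-0.006,0.01],"rot":[0,0,0],"gripper":0.3},{"translation":[0,-0.006,0.03],"rot":[0,0,0],"gripper":0.3},{"translation":[0,-0.006,0.05],"rot":[0,0,0],"gripper":0.3},{"translation":[-0.002,-0.03,0.05],"rot":[0,0,0],"gripper":0.8},{"translation":[-0.004,-0.055,0.05],"rot":[0,0,0],"gripper":1},{"translation":[-0.0055,-0.07,0.05],"rot":[0,0,0],"gripper":1},{"translation":[-0.0055,-0.07,0.05],"rot":[0,0,0],"gripper":1}]' 25
python3 - <<'E'
from h import *
o=np.array([503.1,-93.5]);yd=np.array([.0785,.9969])
for n in("side","top"):
    a=[cloud(n,np.load(n+"0.npz")["d"]),cloud(n,snap(n)[1])]
    for P in a:
        Q=P[(P[...,2]>258)&(P[...,2]<280)&(abs(P[...,0]-490)<18)&(P[...,1]<-150)&(P[...,1]>-360)]
        s=(Q[:,:2]-o)@yd; print(n,len(Q),Q.mean(0).round(1) if len(Q) else '',np.percentile(s,[5,50,95]).round(1) if len(Q) else '')
E
```

```text
t: 16.02
position: [490.0, -264.5, 372.0]
tcp_rot: [-0.124, -3.139, 0.0]
wrist_force: [0.5, 1.1, 0.6]
opening: 0.2
side 50 [ 481.7 -345.7  270.3] [-258.  -253.8 -246.2]
side 45 [ 494.  -201.5  268.9] [-113.1 -109.3 -101.9]
top 27 [ 483.5 -339.2  271.8] [-251.9 -246.3 -240.6]
top 29 [ 495.3 -195.2  272.6] [-109.  -101.2  -95.8]
```

Travel is about 144.5 mm, over the threshold but short of the full 150. I'll push the knob the rest of the way from behind with closed fingers.

```bash
python3 -m creep '[{"translation":[0,0,-0.02],"rot":[0,0,0],"gripper":1},{"translation":[0,0,-0.04],"rot":[0,0,0],"gripper":1},{"translation":[0,0,-0.05],"rot":[0,0,0],"gripper":1},{"translation":[0.0012,0.015,-0.05],"rot":[0,0,0],"gripper":1},{"translation":[0.0022,0.028,-0.05],"rot":[0,0,0],"gripper":1},{"translation":[0.0026,0.034,-0.05],"rot":[0,0,0],"gripper":1},{"translation":[0.003,0.038,-0.05],"rot":[0,0,0],"gripper":1},{"translation":[0.003,0.038,-0.05],"rot":[0,0,0],"gripper":1}]' 25
python3 -m creep '[{"translation":[0.0002,0.002,0],"rot":[0,0,0],"gripper":1},{"translation":[0.0003,0.004,0],"rot":[0,0,0],"gripper":1},{"translation":[0.0003,0.004,0],"rot":[0,0,0],"gripper":1}]' 25
python3 -m creep '[{"translation":[0.0002,0.002,0],"rot":[0,0,0],"gripper":1},{"translation":[0.0003,0.004,0],"rot":[0,0,0],"gripper":1},{"translation":[0.0003,0.004,0],"rot":[0,0,0],"gripper":1}]' 25
```

```text
t: 17.12
position: [493.2, -226.1, 322.0]
tcp_rot: [0.122, 3.139, -0.0]
wrist_force: [-0.8, 0.6, -0.2]
opening: -0.2
t: 17.5
position: [493.5, -222.1, 321.9]
tcp_rot: [0.122, 3.139, -0.0]
wrist_force: [-0.5, -0.3, 0.4]
opening: -0.1
t: 17.88
position: [493.7, -219.0, 321.9]
tcp_rot: [0.123, 3.139, -0.003]
wrist_force: [0.7, -7.7, -0.9]
opening: -0.1
```

```bash
python3 -m creep '[{"translation":[0.0001,0.001,0],"rot":[0,0,0],"gripper":1},{"translation":[0.0002,0.002,0],"rot":[0,0,0],"gripper":1},{"translation":[0.0002,0.002,0],"rot":[0,0,0],"gripper":1}]' 25
```

```text
t: 18.25
position: [493.6, -218.6, 321.9]
tcp_rot: [0.126, 3.139, -0.006]
wrist_force: [1.2, -17.3, -2.4]
opening: -0.2
```

It's a firm stop from behind too, at the same place. I'll back off, rise clear, and check the tip at the keeper.

```bash
python3 -m creep '[{"translation":[-0.0008,-0.01,0],"rot":[0,0,0],"gripper":1},{"translation":[-0.002,-0.025,0],"rot":[0,0,0],"gripper":1},{"translation":[-0.002,-0.025,0.03],"rot":[0,0,0],"gripper":1},{"translation":[-0.002,-0.025,0.07],"rot":[0,0,0],"gripper":1},{"translation":[-0.002,-0.06,0.1],"rot":[0,0,0],"gripper":1},{"translation":[-0.002,-0.1,0.12],"rot":[0,0,0],"gripper":1},{"translation":[-0.002,-0.1,0.12],"rot":[0,0,0],"gripper":1},{"translation":[-0.002,-0.1,0.12],"rot":[0,0,0],"gripper":1}]' 25
python3 - <<'E'
from h import *
o=np.array([503.1,-93.5]);yd=np.array([.0785,.9969])
pics=[]
for n in("side","top"):
    im,d=snap(n)
    pics.append(im)
    P0=cloud(n,np.load(n+"0.npz")["d"])
    P=cloud(n,d)
    for p in(P0,P):
        Q=p[(p[...,2]>258)&(p[...,2]<280)&(abs(p[...,0]-490)<18)&(p[...,1]<-150)&(p[...,1]>-360)]
        s=(Q[:,:2]-o)@yd;print(n,"knob",len(Q),s.mean().round(1),np.median(s).round(1))
        Q=p[(p[...,2]>224)&(p[...,2]<242)&(abs(p[...,0]-508)<14)&(p[...,1]>-60)&(p[...,1]<40)]
        s=(Q[:,:2]-o)@yd;print("  keeper end extent",len(Q),np.sort(s)[-6:].round(1))
    Q=P[(P[...,2]>209)&(P[...,2]<220)&(abs(P[...,0]-503)<60)&(abs(P[...,1]+93)<35)]
    print("  pad",len(Q),np.median(Q,0).round(1))
a=cv2.resize(pics[0][175:275,260:360],(390,390),interpolation=cv2.INTER_CUBIC);b=cv2.resize(pics[1][195:275,290:370],(390,390),interpolation=cv2.INTER_CUBIC)
cv2.imwrite("pics/f7.png",np.hstack([a,b])[...,::-1])
E
```

```text
t: 19.25
position: [491.9, -316.1, 441.4]
tcp_rot: [-0.122, -3.139, -0.001]
wrist_force: [0.3, -0.4, -0.9]
opening: -0.0
side knob 50 -253.1 -253.8
  keeper end extent 46 [64.7 65.2 66.6 68.  69.2 70.2]
side knob 44 -107.5 -108.8
  keeper end extent 61 [62.7 64.2 64.8 65.2 65.5 67. ]
  pad 102 [494.9 -96.4 214.4]
top knob 27 -246.5 -246.3
  keeper end extent 4 [59.6 65.3 70.  70.9]
top knob 28 -102.2 -102.4
  keeper end extent 35 [59.7 65.4 69.1 70.1 71.  71. ]
  pad 132 [497.  -89.6 213.2]
```

View pics/f7.png

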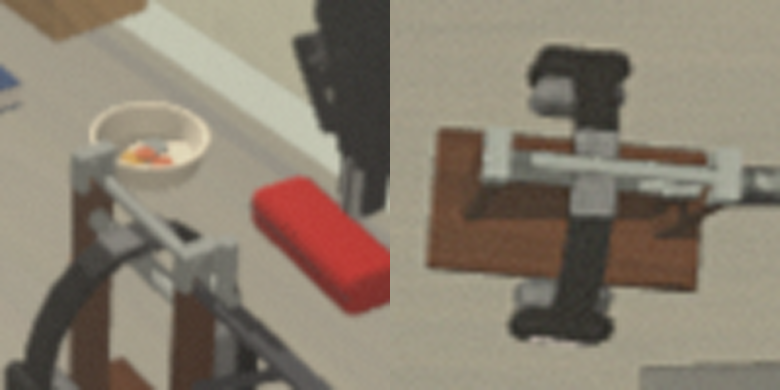

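```bash
python3 - <<'E'
from h import *
o=np.array([503.1,-93.5]);yd=np.array([.0785,.9969])
for n in("top","side"):
    im1,d1=snap(n)
    z=np.load(n+"0.npz");m=ctrl.camera_model(n);K=m["camera_matrix"];T=m["world_to_cam"]
    for s in list(range(-90,-55,8))+list(range(40,100,4)):
        p=np.r_[o+yd*s,236,1];c=T@p;u=int(round(K[0,0]*c[0]/-c[2]+K[0,2]));v=int(round(K[1,1]*-c[1]/-c[2]+K[1,2]))
        print(n,s,(u,v),z["im"][v-1:v+2,u].mean(1).astype(int),im1[v-1:v+2,u].mean(1).astype(int),cloud(n,z["d"])[v-1:v+2,u,2].round(),cloud(n,d1)[v-1:v+2,u,2].round())
    a=[cv2.resize(x[195:260,290:350] if n=="top" else x[195:260,265:325],(390,422),interpolation=cv2.INTER_CUBIC) for x in(z["im"],im1)]
    cv2.imwrite(f"pics/cmp_{n}.png",np.hstack(a)[...,::-1])
E
```

```text
top -90 (365, 232) [147 138 103] [142 144 108] [233. 238. 234.] [233. 239. 233.]
top -82 (362, 231) [109 120 118] [113 118 118] [235. 235. 233.] [232. 238. 230.]
top -74 (359, 231) [159 158 158] [163 163 162] [246. 246. 248.] [247. 246. 247.]
top -66 (357, 231) [148 147 147] [158 160 156] [245. 247. 248.] [252. 251. 246.]
top -58 (354, 231) [74 83 90] [157 156 118] [212. 210. 212.] [238. 234. 237.]
top 40 (319, 228) [ 93  99 106] [147 135 106] [197. 197. 197.] [236. 236. 231.]
top 44 (318, 227) [ 77  91 103] [ 96 111  99] [ 18. 198. 202.] [242. 237. 234.]
top 48 (317, 227) [ 77  91 101] [ 99 107  97] [ 15. 197. 197.] [237. 237. 239.]
top 52 (315, 227) [ 92  99 102] [111 111  99] [ 19. 199. 201.] [235. 238. 231.]
top 56 (314, 227) [133 131 133] [142 135 132] [ 15. 199. 199.] [237. 236. 234.]
top 60 (312, 227) [159 161 162] [167 164 167] [249. 246. 249.] [244. 251. 247.]
top 64 (311, 227) [158 159 159] [160 163 163] [247. 246. 244.] [250. 248. 247.]
top 68 (310, 227) [151 152 156] [162 167 162] [248. 247. 250.] [247. 250. 245.]
top 72 (308, 227) [68 68 72] [71 74 70] [200. 209. 213.] [
[... 1315 characters left out ...]
 (282, 217) [103  96  98] [116 109 109] [246. 238. 238.] [244. 240. 236.]
side 68 (281, 216) [124 104  92] [143 120 108] [249. 245. 244.] [248. 244. 243.]
side 72 (280, 215) [132 121 103] [153 140 119] [246. 249. 248.] [248. 250. 247.]
side 76 (280, 214) [135 132 121] [156 153 140] [250. 246. 249.] [249. 248. 250.]
side 80 (279, 214) [133 125 107] [154 144 124] [252. 249. 249.] [247. 247. 248.]
side 84 (278, 213) [133 133 121] [154 153 142] [  4. 249. 244.] [  1. 247. 245.]
side 88 (278, 212) [131 133 133] [152 154 153] [  3.   4. 249.] [  1.   1. 247.]
side 92 (277, 212) [132 133 131] [151 152 154] [3. 1. 5.] [ 3. nan  3.]
side 96 (276, 211) [131 131 132] [153 153 151] [4. 0. 1.] [2. 3. 4.]
```

View pics/cmp_top.png

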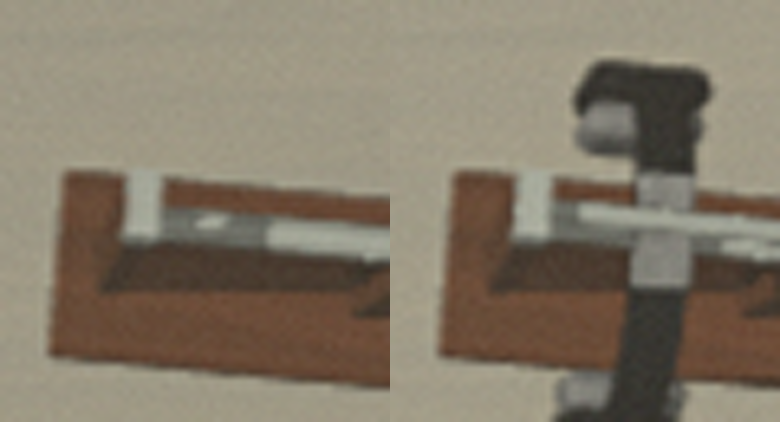

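```bash
python3 -c "
from workcell import ctrl
s=ctrl.sense();print(s['t'],s['wrist_force'],abs(s['joint_velocities']).max());print(ctrl.close_job())"
```

```text
19.45 [-0.52323317 -0.71667174  0.21242625] 0.00418274918191139
the job is handed in; nothing more can be done
None
```

The headphones are hanging over the middle of the rail, and the bolt is slid to its stop in the keeper. I handed the job in at 19.5 s; it reported no verdict.

**Headphones:** I pinched them by the crown pad, carried them over the rail and lowered them until they touched at about 6 N. I opened the jaws gradually and lifted away before moving the bolt. The last depth readings put the pad top at 213–214.5 mm, where 214 was expected. They were within a few mm of the rail's middle and looked square and upright.

**Bolt:** I gripped the knob and slid it until it hit a stop at about 24 N. I then pushed it again from behind with closed fingers, and it would not move further at about 17 N. In the depth images the rod now runs right up to the keeper, where nothing lay before.

**What disagreed:** both cameras and the tool put the bolt's travel at about 144–146 mm, not the full 150 mm. That is above the required 142 mm, but with only 2–4 mm to spare. Two pushes stopped at the same place, so I believe it is the end stop, but I could not confirm full travel.

**Bystanders:** none looked moved in the pictures, though I did not measure them. The arm was at rest, with only noise-level force on the wrist and clear of everything when I handed in.

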